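# Bring the tyre valve round to the inflator

## Robot

A 7-joint arm with a two-finger parallel gripper is mounted at the origin on the work surface. World frame = base frame: x ahead of the robot, y to its left, z up, the work surface at z = 0. Lengths are in m, angles in rad, forces in N, time in s.
With the tool pointing down it reaches from about 0.4 to 0.85 m from the base axis. Payload 10.4 kg.
Tool frame: the origin (TCP) lies midway between the tips of the shut fingers; the grasp point (between the pads) lies 19 mm behind it; z points along the fingers, y is the line along which they close (so a half turn about z gives the same grasp; the last joint's range is limited). The gripper opens to 87 mm and grips with 3 to 60 N. Pads are 19 mm wide; open, the fingers measure 117 mm over their backs; the gripper's body (75 mm by 190 mm) begins 51 mm behind the grasp point.
Start: joints at [1.292, 0.332, -0.065, 1.46, 0.022, 1.35, -0.088], TCP at [0.158, -0.605, 0.223] pointing down, gripper open.
Joint ranges: [-2.6, 2.6], [-0.5, 2.12], [-1.47, 1.34], [0.16, 2.42], [-1.27, 4.41], [0.06, 2.06], [-2.6, 2.6]. Speed limits (rad/s): [2.22, 2.22, 2.79, 2.79, 3.14, 3.14, 3.14].

## Interface

Orientations are given as a unit quaternion [x, y, z, w].
In Python, from bench import r gives the robot as it stands.
- The arm moves only by the tool move_arm, never from a script. Its argument "targets" is a list of rows, each a list of 3 entries, a list of its own where there are three numbers: the shift along the tool's x, y, z in cm, then the turn, a rotation vector about the tool's x, y, z in rad, then the opening in per cent of the stroke, from 0 (shut) to 100 (fully open). In form: [[[x, y, z], [wx, wy, wz], gripper], ...]. A call has 1 to 20 rows; each row shifts and turns the commanded pose from where the row before left it, along the tool's axes as they then stand; what a row does not reach is not made up. A row lasts 1/8 s, in which the tool goes at most 62.5 mm and 10.7 degrees, less where a joint would pass 70% of its speed; a pose out of reach is approached as far as the arm can. A call with a gripper value outside its range is refused whole. The fingers move at their own pace and stop on an object; "grip_force" is the grip in N (left out, the last holds). Time passes only in rows, so rows that do not move let the fingers close. It gives the time, the measured TCP pose, the force, the opening and the grip force at its end, in the units of the state.
- r.read_state(): the state, without advancing time (a new reading comes with each control period).
- r.camera(name): name is "side" or "top" or "wrist"; returns a dict with "image" (400x640x3 uint8, blue, green, red), "vertical_fov" (degrees; the focal length in pixels is half the picture's height over the tangent of half this angle, whatever the lens; pixels are square), "cx", "cy" (the principal point, pixels), "k1" (the pictures are not rectified: a ray, as slopes to the right and down, at radius r is drawn at 1 + k1 r^2 times it, then the intrinsics apply), "cam_to_world" (4x4, takes a point from camera to world coordinates). Camera axes: x right, y down, z forward; pixel columns grow to the right and rows downward; lengths in m; the calibration is good to about 2 mm. A picture is of the moment at which its call begins. There is no depth.
- r.close_job(): hands the job in; it is judged then, once.
The state is a dict: "time": time; "joint_positions": joint angles; "joint_vel": joint speeds; "joint_torque": joint torques, N m; "ee_pos": TCP position; "eef_rot": TCP orientation; "ft_force": force on the tool from outside, world axes, zero at the start; "torque": the same for the moment, N m; "width": finger opening in m; "grip_force": force on a finger pad.
Only numpy, scipy, OpenCV 4.12 (cv2) and the standard library are available. Lean on these libraries where they do the work, as an engineer would, in place of code of your own. Each camera call takes 0.05 s, during which the arm holds its last target. There are 200 camera calls.

## Task

The flat tyre on this small wheel is about to be pumped up: with a fingertip, gently push one of the spokes round until the tyre valve is on the side next to the inflator, squarely in line with it, and leave the wheel standing still there with your hand clear. Do not pinch or lift the wheel, do not press on the valve or on the tyre (its bead is only half seated), and leave the inflator and everything else on the shelf where they stand.

Things in the scene. Friction and masses are not known exactly. Their poses are not given: they have to be found in the camera images.
- wheel: Grey plastic child's 12-inch bicycle wheel lying flat, turns both ways about its upright axle without stops. Origin: hub centre, on the axis, mid-plane, 110 mm above the shelf. z up; x points from the hub to the valve, so yaw is the valve's bearing. About 0.85 kg with tyre; stiff new grease (0.12 N m, about 2 N at a spoke): it stays where left. The axle stands loosely in a post and would lift out
- spoke (a point): One of five straight radial spokes, the first counter-clockwise from the valve (seen from above); point at mid-length, 60 mm from the axis, mid-height. Spokes lie 36, 108, 180, 252, 324 degrees counter-clockwise from the valve; each 18 mm wide, 22 mm thick (99 to 121 mm above the shelf), with feet 27 mm wide out to radius 37 mm. The gaps between them are open to below
- axle_end (a point): Top end of the axle, 44 mm above the wheel's mid-plane. The hub is 50 mm across (28 mm at its ends) and 72 mm tall; the rim has inner radius 86 mm, outer 104 mm, 32 mm thick. Below the wheel stands the post: a steel pipe 27 mm across, 68 mm tall, on a flange 90 mm across and up to 10 mm high, screwed to the shelf under the axle
- tyre: Black rubber tyre on the wheel, 299 mm outside diameter, 205 mm inside, 47 mm thick: its top is 134 mm above the shelf. Flat and only half seated: not to be pressed on. Origin and axes as the wheel's
- valve: Tyre valve in the rim, halfway between two spokes: a black rubber stem 11 mm thick with a brass end, pointing from the rim straight inward to the hub, 35 mm long (from radius 87 to radius 52 mm), at the wheel's mid-plane height. Origin: where it leaves the rim, 87 mm from the wheel's axis; x points outward, away from the hub
- inflator: Cordless tyre inflator standing upright beside the wheel, outside the tyre: a black and grey box with rounded edges, 66 x 76 mm, 160 mm tall, with a small brass outlet on top (164 mm). Origin: centre of its underside; z up. 0.75 kg, loose. It stands 205 to 280 mm from the wheel's axis, on the left, the right or the far side, turned any way
- jar: Small closed clear jar of steel valve caps with a steel lid, 60 mm across, 64 mm tall, loose. Origin: centre of its underside. Bystander
- grip: Green handlebar grip standing on its flange, 46 mm across at the foot, 35 mm above, 122 mm tall, loose. Origin: centre of its underside. Bystander
- pedal_wrench: Flat chrome pedal wrench lying on the shelf, 303 mm long, 34 mm wide, 10 mm thick, loose. Origin: on the shelf near its middle; x along the wrench to its jaws. Bystander
- tyre_levers: Two orange plastic tyre levers clipped one on the other, lying on the shelf, 128 mm long, 22 mm wide, 18 mm high, loose. Origin: on the shelf near the middle; x lengthwise. Bystander

How it is judged:
On the way:
1. a fingertip pushes the wheel round (contact force between the fingers and wheel above 0.3 N and angular speed of wheel above 0.05 rad/s), for 0.05 s.
At the end, for the whole second after the job is handed in: the line from the hub out through the valve passes within 37 mm of the inflator's centre (8 to 10 degrees either way); the wheel is at rest (under 0.05 rad/s) and still seated on its post (within 8 mm); the inflator stands upright where it stood (within 15 mm) (y of inflator in the frame of wheel between -0.037 and 0.037 m and x of inflator in the frame of wheel above 0.1 m and angular speed of wheel below 0.05 rad/s and distance of wheel from where it was at the start of the episode below 0.008 m and distance of inflator from where it was at the start of the episode below 0.015 m and angle between inflator's own z axis and vertical below 0.1 rad); the robot touches nothing.
It fails at once if the wheel is lifted or dragged (over 8 mm) (distance of wheel from where it was at the start of the episode above 0.008 m).
It fails at once if the wheel is pinched or shoved hard (over 25 N of finger force on it) (contact force between the fingers and wheel above 25 N).
It fails at once if the valve or the half seated tyre is pressed on (over 3 N) (contact force between any of the fingers, the arm and valve above 3 N or contact force between any of the fingers, the arm and tyre above 3 N).
It fails at once if the inflator is pushed, lifted or knocked over (distance of inflator from where it was at the start of the episode above 0.015 m or angle between inflator's own z axis and vertical above 0.25 rad).
It fails at once if the jar, the grip, the wrench or the tyre levers are moved more than 20 mm or lifted (distance of any of jar, grip, pedal_wrench, tyre_levers from where it was at the start of the episode above 0.02 m).
It also fails if it takes over 58 s, if anything falls off the work surface, if the arm or the gripper's body presses on something with over 40 N, if the wrist force passes 120 N, or if a joint passes its speed limit or range.

## Working session

There is one attempt and no reset: what is moved stays moved. The work goes in short steps, Python scripts to look and compute and a tool call to move; the robot and the scene stay as the last step left them, time stands still between calls to the robot, and variables do not carry over. Pictures are saved under pics/ and viewed, at most 10 in all, crops included, and the job is handed in when it is done.

Besides the shell and the picture viewer there is one more tool, called after ">>>" by a JSON object that holds its "name" and its "arguments". move_arm: Moves the arm, as the interface text tells. Its arguments: {"type":"object","properties":{"targets":{"type":"array"},"grip_force":{"type":"number"}},"required":["targets"]}

```bash
mkdir -p pics; cat > h.py <<'E'
import numpy as np, cv2, json
from bench import r
def snap(n,f):
    c=r.camera(n); cv2.imwrite(f'pics/{f}.png',c['image'])
    np.savez(f'pics/{f}.npz',**{k:np.array(v) for k,v in c.items()}); return c
def ray(c,u,v):
    h=400; f=h/2/np.tan(np.radians(float(c['vertical_fov']))/2)
    d=np.array([(u-c['cx'])/f,(v-c['cy'])/f]); k=float(c['k1']); s=d.copy()
    for _ in range(30): s=d/(1+k*(s@s))
    T=np.array(c['cam_to_world']); return T[:3,3],T[:3,:3]@np.array([s[0],s[1],1])
def onz(c,u,v,z):
    o,d=ray(c,u,v); return (o+d*(z-o[2])/d[2])
def proj(c,p):
    h=400; f=h/2/np.tan(np.radians(float(c['vertical_fov']))/2)
    T=np.array(c['cam_to_world']); q=T[:3,:3].T@(np.array(p)-T[:3,3]); s=q[:2]/q[2]
    s=s*(1+float(c['k1'])*(s@s)); return s*f+np.array([c['cx'],c['cy']])
E
python3 - <<'E'
from h import *
a=snap('top','t0'); b=snap('side','s0')
for c in(a,b): print(c['vertical_fov'],c['k1'],np.round(c['cam_to_world'],3).tolist())
print(r.read_state())
E
```

```text
48.4826680276627 0.013113624397484808 [[0.011, -0.992, 0.123, 0.404], [-1.0, -0.008, 0.018, -0.013], [-0.017, -0.123, -0.992, 1.222], [0.0, 0.0, 0.0, 1.0]]
45.97496862408899 -0.048563898598067604 [[-0.71, -0.39, 0.586, -0.181], [-0.704, 0.367, -0.608, 0.715], [0.022, -0.844, -0.535, 0.743], [0.0, 0.0, 0.0, 1.0]]
{'time': 0.1, 'joint_positions': array([ 1.29241202,  0.33277953, -0.06472393,  1.46085751,  0.02159502,
        1.349891  , -0.08852248]), 'joint_vel': array([ 7.33941793e-04,  1.04047584e-04, -3.09226217e-03, -3.23186473e-03,
       -1.17774479e-03, -5.59579376e-04, -6.02034031e-05]), 'joint_torque': array([ 1.58142524e-03, -6.24545074e+01,  2.45952280e-02, -3.90712309e+01,
       -6.14150846e-02,  3.66928848e-02,  6.37493395e-05]), 'ee_pos': array([ 0.15805296, -0.60432957,  0.22185167]), 'eef_rot': array([ 9.91831584e-01,  1.27552831e-01, -1.00741935e-04, -6.11802291e-04]), 'ft_force': array([ 0.48513509,  0.21260835, -0.38717294]), 'torque': array([ 0.02391195, -0.03972384,  0.05197986]), 'grip_force': 0.0, 'width': 0.08706661416336058}
```

View pics/t0.png

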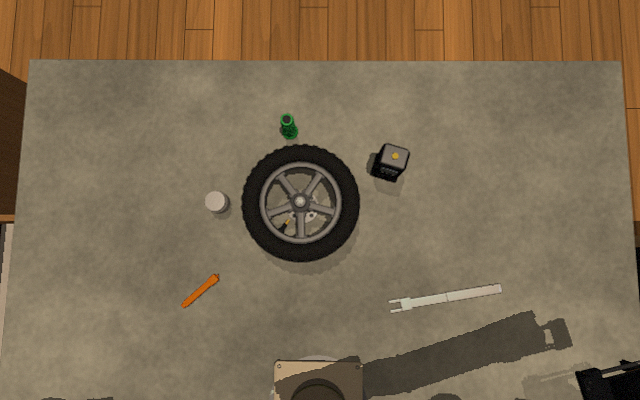

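View pics/s0.png

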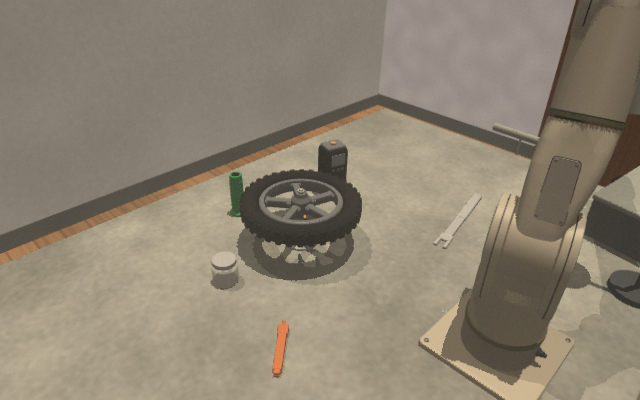

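```bash
python3 - <<'E'
import cv2
i=cv2.imread('pics/t0.png')[135:265,240:420]
cv2.imwrite('pics/t0c.png',cv2.resize(i,None,fx=4.4,fy=4.4,interpolation=cv2.INTER_CUBIC))
E
```

```text
(no output)
```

View pics/t0c.png

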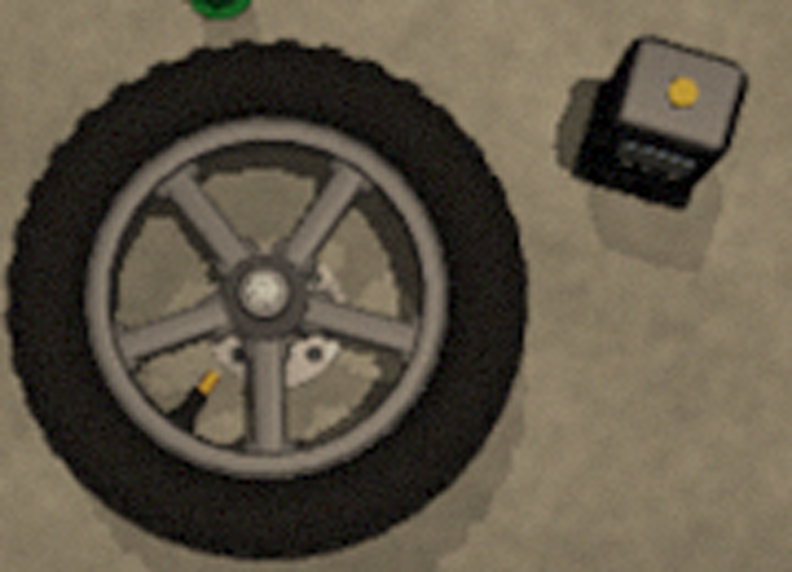

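```bash
python3 - <<'E'
from h import *
c=np.load('pics/t0.npz')
p=lambda u,v,z: onz(c,240+u/4.4-.4,135+v/4.4-.4,z)
hub=p(265,290,.154); print('hub',hub)
a=lambda q: np.degrees(np.arctan2(*(q-hub)[1::-1]))
for n,q in dict(vt=p(212,378,.11),vb=p(180,425,.11),out=p(683,92,.164),boxc=p(682,98,.16),
  spN=p(267,440,.121),spE=p(405,335,.121),spNE=p(355,180,.121),spNW=p(175,185,.121),spW=p(125,347,.121)).items():
  print(n,np.round(q,4),np.linalg.norm((q-hub)[:2]).round(4),a(q).round(1))
s=np.load('pics/s0.npz')
print(proj(s,hub),proj(s,p(683,92,.164)))
for n,(u,v) in dict(jar=(216,202),grip=(287,120)).items(): print(n,onz(c,u,v,.064 if n=='jar' else .122))
for u,v in((390,306),(501,288),(217,277),(184,304)): print(onz(c,u,v,.01))
E
```

```text
hub [0.52269883 0.0449742  0.154     ]
vt [0.4769 0.0768 0.11  ] 0.0558 145.2
vb [0.45   0.0945 0.11  ] 0.088 145.7
out [ 0.6331 -0.1839  0.164 ] 0.2542 -64.2
boxc [ 0.6306 -0.184   0.16  ] 0.2531 -64.8
spN [0.4416 0.0444 0.121 ] 0.0811 -179.6
spE [ 0.5015 -0.0328  0.121 ] 0.0806 -105.3
spNE [ 0.59   -0.0037  0.121 ] 0.0831 -35.9
spNW [0.5863 0.0991 0.121 ] 0.0835 40.4
spW [0.4932 0.1255 0.121 ] 0.0858 110.1
[301.56542493 188.98164565] [333.37806525 142.55322666]
jar [0.52684343 0.2704585  0.064     ]
grip [0.73263514 0.0825507  0.122     ]
[ 0.25878362 -0.19132913  0.01      ]
[ 0.30968988 -0.4854593   0.01      ]
[0.32932697 0.27304695 0.01      ]
[0.25730535 0.35878954 0.01      ]
```

>>> {"name": "move_arm", "arguments": {"targets": [[[0, 0, 0], [0, 0, 0.128], 0], [[0, 0, 0], [0, 0, 0.128], 0], [[2.4, -3.7, 0], [0, 0, 0], 0], [[2.4, -3.7, 0], [0, 0, 0], 0], [[2.4, -3.7, 0], [0, 0, 0], 0], [[2.4, -3.7, 0], [0, 0, 0], 0], [[2.4, -3.7, 0], [0, 0, 0], 0], [[2.4, -3.7, 0], [0, 0, 0], 0], [[2.4, -3.7, 0], [0, 0, 0], 0], [[2.4, -3.7, 0], [0, 0, 0], 0], [[2.4, -3.7, 0], [0, 0, 0], 0], [[2.4, -3.7, 0], [0, 0, 0], 0], [[2.4, -3.7, 0], [0, 0, 0], 0], [[2.4, -3.7, 0], [0, 0, 0], 0], [[2.4, -3.7, 0], [0, 0, 0], 0], [[2.4, -3.7, 0], [0, 0, 0], 0], [[2.4, -3.7, 0], [0, 0, 0], 0], [[2.4, -3.7, 0], [0, 0, 0], 0]]}}

```text
time: 2.35
ee_pos: [0.5428, -0.0117, 0.2223]
eef_rot: [1.0, -0.0, -0.0, 0.0]
ft_force: [0.1, -0.2, -0.3]
width: 0.0005
grip_force: 0.0
```

```bash
python3 - <<'E'
from h import *
c=snap('wrist','w1'); s=r.read_state(); print(s['time'],s['ee_pos'],s['eef_rot'],s['width'])
E
```

```text
2.4 [ 0.54446334 -0.00556084  0.22229498] [ 9.99995461e-01  2.55861898e-03  4.86968122e-04 -1.51484307e-03] 0.0006264426879881105
```

View pics/w1.png

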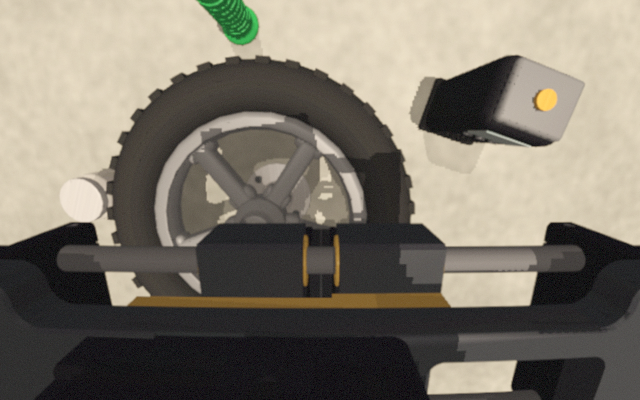

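>>> {"name": "move_arm", "arguments": {"targets": [[[0, 0, 0], [0, 0, 0], 0], [[0, 0, 0], [0, 0, 0], 0], [[0, 0, 0], [0, 0, 0], 0], [[0, 0, 0], [0, 0, 0], 0]]}}

```text
time: 2.9
ee_pos: [0.5421, -0.0135, 0.2226]
eef_rot: [1.0, -0.001, 0.0, 0.0]
ft_force: [-0.2, 0.3, -0.5]
width: 0.0003
grip_force: 0.0
```

```bash
python3 - <<'E'
from h import *
s=r.read_state(); p=s['ee_pos'];print(s['time'],p)
hub=np.array([.5227,.045]); d=p[:2]-hub; print(np.hypot(*d),np.degrees(np.arctan2(d[1],d[0])))
E
```

```text
2.9 [ 0.54211173 -0.01349998  0.22264926]
0.0616365352868303 -71.64288452298612
```

>>> {"name": "move_arm", "arguments": {"targets": [[[0, 0, 2], [0, 0, 0], 0], [[0, 0, 2], [0, 0, 0], 0], [[0, 0, 2], [0, 0, 0], 0], [[0, 0, 1.5], [0, 0, 0], 0], [[0, 0, 1.5], [0, 0, 0], 0], [[0, 0, 1], [0, 0, 0], 0], [[0, 0, 0.8], [0, 0, 0], 0], [[0, 0, 0.6], [0, 0, 0], 0], [[0, 0, 0], [0, 0, 0], 0], [[0, 0, 0], [0, 0, 0], 0]]}}

```text
time: 4.15
ee_pos: [0.5425, -0.0127, 0.1089]
eef_rot: [1.0, -0.0, 0.0, 0.0]
ft_force: [-0.3, -0.2, -0.2]
width: 0.0003
grip_force: 0.0
```

```bash
python3 - <<'E'
from h import *
s=r.read_state(); p=s['ee_pos'];print(s['time'],p,s['ft_force'])
a=snap('side','s1')
cv2.imwrite('pics/s1c.png',cv2.resize(a['image'][120:280,210:420],None,fx=3.5,fy=3.5,interpolation=cv2.INTER_CUBIC))
# path in tool cm (x=+wx, y=-wy) from the present point, 5deg steps at R 62
hub=np.array([.5227,.045]); q=p[:2]
for t in range(-67,94,5):
    n=hub+.062*np.array([np.cos(np.radians(t)),np.sin(np.radians(t))]); d=(n-q)*100; dd=np.round([d[0],-d[1]],2); q=q+np.array([dd[0],-dd[1]])/100; print(t,dd.tolist())
E
```

```text
4.15 [ 0.54254134 -0.01273417  0.10891729] [-0.27771163 -0.18108319 -0.23720169]
-67 [0.44, -0.07]
-62 [0.49, -0.23]
-57 [0.46, -0.27]
-52 [0.44, -0.32]
-47 [0.41, -0.35]
-42 [0.38, -0.38]
-37 [0.35, -0.42]
-32 [0.3, -0.45]
-27 [0.27, -0.47]
-22 [0.22, -0.49]
-17 [0.18, -0.51]
-12 [0.14, -0.52]
-7 [0.09, -0.54]
-2 [0.04, -0.54]
3 [-0.0, -0.54]
8 [-0.05, -0.54]
13 [-0.1, -0.53]
18 [-0.15, -0.52]
23 [-0.19, -0.51]
28 [-0.23, -0.48]
33 [-0.27, -0.47]
38 [-0.32, -0.44]
43 [-0.35, -0.41]
48 [-0.39, -0.38]
53 [-0.41, -0.34]
58 [-0.45, -0.31]
63 [-0.47, -0.27]
68 [-0.49, -0.22]
73 [-0.51, -0.18]
78 [-0.53, -0.14]
83 [-0.53, -0.09]
88 [-0.54, -0.04]
93 [-0.54, 0.01]
```

View pics/s1c.png

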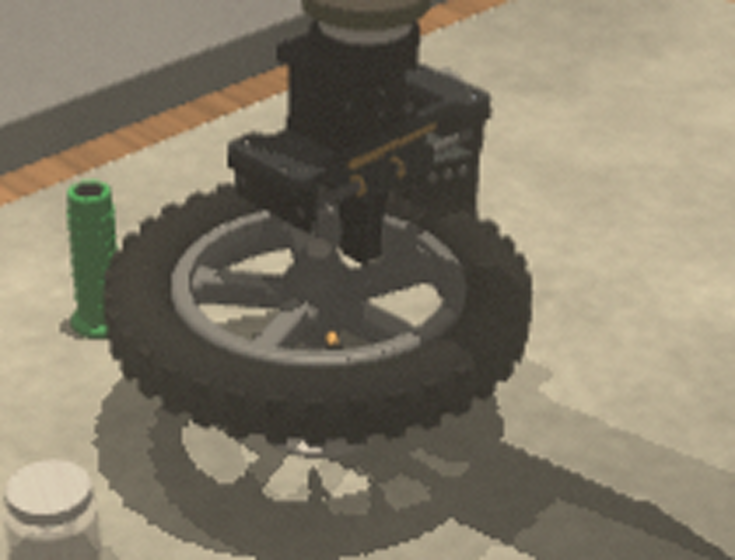

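The crop shows the finger inside the open gap, with the gripper body above the tyre. I'll push counter-clockwise now.

>>> {"name": "move_arm", "arguments": {"targets": [[[0.22, -0.03, 0], [0, 0, 0], 0], [[0.22, -0.04, 0], [0, 0, 0], 0], [[0.25, -0.11, 0], [0, 0, 0], 0], [[0.24, -0.12, 0], [0, 0, 0], 0], [[0.46, -0.27, 0], [0, 0, 0], 0], [[0.44, -0.32, 0], [0, 0, 0], 0], [[0.41, -0.35, 0], [0, 0, 0], 0], [[0.38, -0.38, 0], [0, 0, 0], 0], [[0.35, -0.42, 0], [0, 0, 0], 0], [[0.3, -0.45, 0], [0, 0, 0], 0], [[0.27, -0.47, 0], [0, 0, 0], 0], [[0.22, -0.49, 0], [0, 0, 0], 0], [[0.18, -0.51, 0], [0, 0, 0], 0], [[0.14, -0.52, 0], [0, 0, 0], 0], [[0, 0, 0], [0, 0, 0], 0], [[0, 0, 0], [0, 0, 0], 0]]}}

```text
time: 6.2
ee_pos: [0.5833, 0.0323, 0.1087]
eef_rot: [1.0, 0.0, 0.0, -0.0]
ft_force: [-0.4, 1.1, -0.1]
width: 0.0001
grip_force: 0.0
```

```bash
python3 - <<'E'
from h import *
s=r.read_state(); p=s['ee_pos'];print(s['time'],p,s['ft_force'])
d=p[:2]-[.5227,.045]; print(np.hypot(*d),np.degrees(np.arctan2(d[1],d[0])))
a=snap('side','s2')
cv2.imwrite('pics/s2c.png',cv2.resize(a['image'][120:280,210:420],None,fx=3.5,fy=3.5,interpolation=cv2.INTER_CUBIC))
E
```

```text
6.2 [0.58334865 0.03234188 0.1087135 ] [-0.36518545  1.08152025 -0.05576969]
0.06195551808211977 -11.789101115481662
```

View pics/s2c.png

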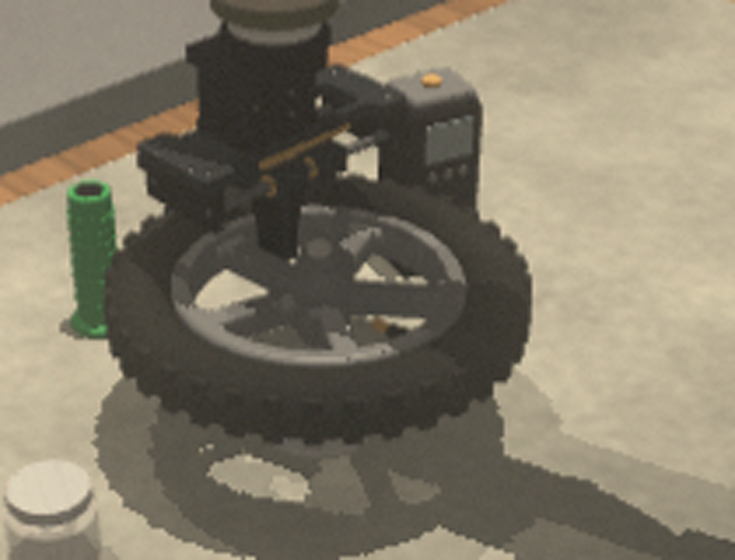

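The valve has moved from (332,338) to (385,325) in the crop, so the wheel is turning the right way. I'll continue.

>>> {"name": "move_arm", "arguments": {"targets": [[[0.09, -0.54, 0], [0, 0, 0], 0], [[0.04, -0.54, 0], [0, 0, 0], 0], [[0, -0.54, 0], [0, 0, 0], 0], [[-0.05, -0.54, 0], [0, 0, 0], 0], [[-0.1, -0.53, 0], [0, 0, 0], 0], [[-0.15, -0.52, 0], [0, 0, 0], 0], [[-0.19, -0.51, 0], [0, 0, 0], 0], [[-0.23, -0.48, 0], [0, 0, 0], 0], [[-0.27, -0.47, 0], [0, 0, 0], 0], [[-0.32, -0.44, 0], [0, 0, 0], 0], [[-0.35, -0.41, 0], [0, 0, 0], 0], [[-0.39, -0.38, 0], [0, 0, 0], 0], [[-0.41, -0.34, 0], [0, 0, 0], 0], [[-0.45, -0.31, 0], [0, 0, 0], 0], [[-0.47, -0.27, 0], [0, 0, 0], 0], [[-0.49, -0.22, 0], [0, 0, 0], 0], [[-0.51, -0.18, 0], [0, 0, 0], 0], [[-0.53, -0.14, 0], [0, 0, 0], 0], [[0, 0, 0], [0, 0, 0], 0], [[0, 0, 0], [0, 0, 0], 0]]}}

```text
time: 8.75
ee_pos: [0.535, 0.1059, 0.1084]
eef_rot: [1.0, 0.0, -0.0, -0.0]
ft_force: [-0.1, -1.0, -0.6]
width: 0.0007
grip_force: 0.0
```

```bash
python3 - <<'E'
from h import *
s=r.read_state(); p=s['ee_pos'];print(s['time'],p,s['ft_force'])
d=p[:2]-[.5227,.045]; print(np.hypot(*d),np.degrees(np.arctan2(d[1],d[0])))
a=snap('side','s3'); b=snap('top','t3')
A=cv2.resize(a['image'][140:280,220:400],(540,420),interpolation=cv2.INTER_CUBIC)
B=cv2.resize(b['image'][135:265,240:420],(540,390),interpolation=cv2.INTER_CUBIC)
cv2.imwrite('pics/s3c.png',A); cv2.imwrite('pics/t3c.png',B)
# predicted side-crop pixels of valve base/tip for bearings
for t in (-85,-75,-65):
  e=np.array([np.cos(np.radians(t)),np.sin(np.radians(t)),0])
  print(t,[(np.round((proj(a,np.array([.5227,.045,.11])+q*e)-[220,140])*3+1)).tolist() for q in(.052,.087)])
E
```

```text
8.75 [0.53495527 0.10588744 0.10841118] [-0.05898199 -0.97425558 -0.62039025]
0.062108546817414845 78.61970692811703
-85 [[286.0, 169.0], [313.0, 153.0]]
-75 [[278.0, 165.0], [298.0, 147.0]]
-65 [[268.0, 163.0], [282.0, 143.0]]
```

View pics/s3c.png

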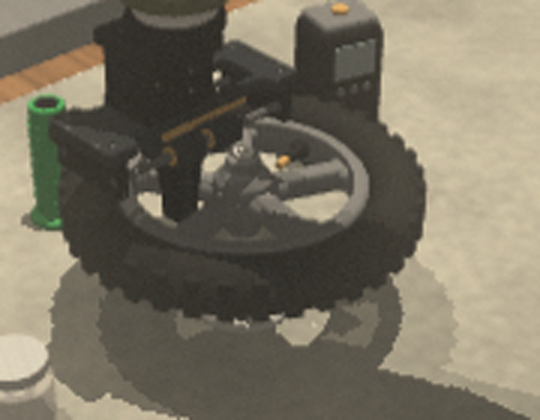

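Valve tip is at about (283,162) and its base at about (303,148), which gives a bearing of about -77°. It needs about 13° more. Then I'll back off, lift and look.

>>> {"name": "move_arm", "arguments": {"targets": [[[-0.3, -0.05, 0], [0, 0, 0], 0], [[-0.4, -0.06, 0], [0, 0, 0], 0], [[-0.37, -0.02, 0], [0, 0, 0], 0], [[-0.25, 0, 0], [0, 0, 0], 0], [[0, 0, 0], [0, 0, 0], 0], [[0, 0, 0], [0, 0, 0], 0], [[0.4, 0, 0], [0, 0, 0], 0], [[0.4, 0, 0], [0, 0, 0], 0], [[0, 0, 0], [0, 0, 0], 0], [[0, 0, -1], [0, 0, 0], 0], [[0, 0, -2], [0, 0, 0], 0], [[0, 0, -2.5], [0, 0, 0], 0], [[0, 0, -2.5], [0, 0, 0], 0], [[0, 0, -2], [0, 0, 0], 0], [[0, 0, -1], [0, 0, 0], 0], [[0, 0, 0], [0, 0, 0], 0]]}}

```text
time: 10.85
ee_pos: [0.5303, 0.107, 0.2191]
eef_rot: [1.0, -0.0, 0.001, 0.0]
ft_force: [-0.1, -0.6, -0.7]
width: 0.0002
grip_force: 0.0
```

>>> {"name": "move_arm", "arguments": {"targets": [[[-0.5, -2, 0], [0, 0, 0], 0], [[-0.5, -3, 0], [0, 0, 0], 0], [[-0.5, -3, 0], [0, 0, 0], 0], [[-0.5, -3, 0], [0, 0, 0], 0], [[-0.5, -3, 0], [0, 0, 0], 0], [[-0.5, -3, 0], [0, 0, 0], 0], [[-0.5, -3, 0], [0, 0, 0], 0], [[-0.5, -3, 0], [0, 0, 0], 0], [[0, -2, 0], [0, 0, 0], 0], [[0, 0, 0], [0, 0, 0], 0], [[0, 0, 0], [0, 0, 0], 0]]}}

```text
time: 12.22
ee_pos: [0.4903, 0.3559, 0.2178]
eef_rot: [1.0, -0.0, -0.0, 0.001]
ft_force: [-0.3, -1.4, -0.3]
width: 0.0005
grip_force: 0.0
```

```bash
python3 - <<'E'
from h import *
s=r.read_state(); print(s['time'],s['ee_pos'],s['ft_force'])
b=snap('top','t4')
cv2.imwrite('pics/t4c.png',cv2.resize(b['image'][135:265,240:420],None,fx=4.4,fy=4.4,interpolation=cv2.INTER_CUBIC))
E
```

```text
12.225 [0.49028728 0.35590774 0.21782781] [-0.29523795 -1.41919029 -0.25366934]
```

View pics/t4c.png

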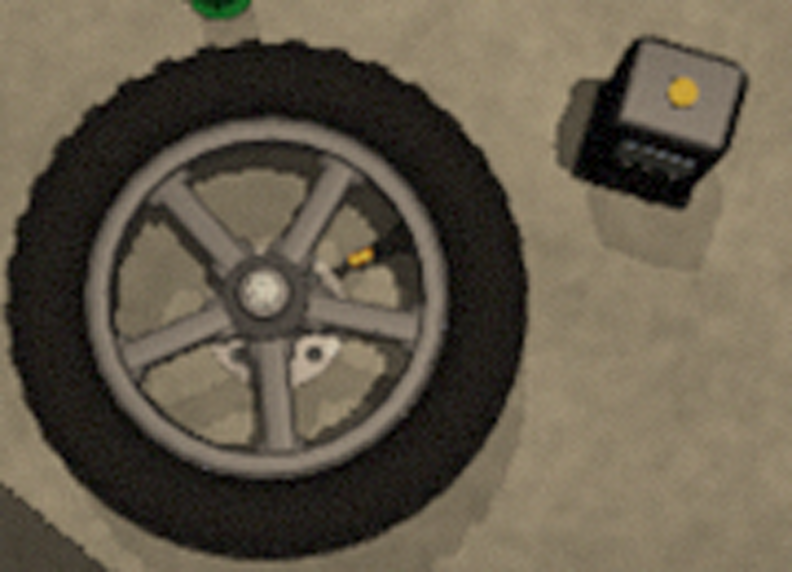

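```bash
python3 - <<'E'
from h import *
c=np.load('pics/t4.npz')
p=lambda u,v,z: onz(c,240+u/4.4-.4,135+v/4.4-.4,z)
hub=p(265,291,.154); print(hub); a=lambda q: np.degrees(np.arctan2(*(q-hub)[1::-1]))
for n,q,o in (('valve',p(350,263,.11),0),('vb',p(405,239,.11),0),('S',p(276,440,.121),252),('E',p(408,326,.121),324),('NE',p(344,178,.121),36),('NW',p(176,187,.121),108),('W',p(132,357,.121),180),('infl',p(683,95,.162),0)):
    x=(a(q)-o+180)%360-180; print(n,np.round(x,1))
E
```

```text
[0.52214522 0.04496586 0.154     ]
valve -65.1
vb -65.4
S -68.0
E -65.1
NE -67.6
NW -67.6
W -65.7
infl -64.4
```

The valve bearing is about -66° and the inflator's about -64.5°. That is well within the 8° tolerance, and the hand is clear.

```bash
python3 -c "
from bench import r
print(r.close_job())"
```

```text
the job is handed in; nothing more can be done
None
```

I pushed one spoke counter-clockwise by about 149°, so the valve now points within about 2° of the inflator's centre (tolerance 8°); the hand is clear and the job is handed in, though no verdict came back.

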